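# Line up the spotted beakers by height on the ware board

## Robot

A 7-joint arm with a two-finger parallel gripper is mounted at the origin on the work surface. World frame = base frame: x ahead of the robot, y to its left, z up, the work surface at z = 0. Lengths are in m, angles in rad, forces in N, time in s.
With the tool pointing down it reaches from about 0.425 to 0.95 m from the base axis. Payload 16.7 kg.
Tool frame: the origin (TCP) lies between the finger pads; the fingertips stand 17 mm ahead of it and the grasp point (between the pads) lies 2 mm behind it; z points along the fingers, y is the line along which they close (so a half turn about z gives the same grasp; the last joint's range is limited). The gripper opens to 94 mm and grips with 3 to 60 N. Pads are 16 mm wide; open, the fingers measure 119 mm over their backs; the gripper's body (75 mm by 177 mm) begins 78 mm behind the grasp point.
Start: joints at [0.994, 0.426, 0.074, 1.606, -0.034, 1.111, -0.067], TCP at [0.28, -0.614, 0.222] pointing down, gripper open.
Joint ranges: [-2.85, 2.85], [-0.5, 2.14], [-1.23, 1.37], [0.21, 2.46], [-1.02, 4.16], [0.16, 2.05], [-2.73, 2.73]. Speed limits (rad/s): [1.89, 1.89, 2.39, 2.39, 3.01, 3.01, 3.01].

## Interface

Orientations are given as a unit quaternion [w, x, y, z].
In Python, from station import manip gives the robot as it stands. The module is installed in compiled form; this text tells all that it offers.
- The arm moves only by the shell command python3 -m crank 'ROWS'. ROWS is a JSON object of lists of equal length, an entry for each row: "hand": the opening in per cent of the stroke, from 0 (shut) to 100 (fully open); "travel": the shift along the world's x, y, z in units of 30 mm (1.0 is 30 mm), a list of three; "dr": the turn, a rotation vector about the world's x, y, z in units of 5 degrees (1.0 is 5 degrees), a list of three. In form: {"hand": [hand, ...], "travel": [[tx, ty, tz], ...], "dr": [[ax, ay, az], ...]}. A call has exactly 5 rows; each row is the pose to reach, as a shift and turn from the pose commanded when the call began; what a row does not reach only later rows make up. A row lasts 1/10 s, in which the tool goes at most 50 mm and 8.59 degrees, less where a joint would pass 70% of its speed; a pose out of reach is approached as far as the arm can. A call with a gripper value outside its range is refused whole. The fingers move at their own pace and stop on an object; the grip force is fixed at half the most. Time passes only in rows, so rows that repeat a pose let the fingers close, or fill a call up. It gives the time, the measured TCP pose, the force, the opening and the grip force at its end, in the units of the state.
- manip.sense(): the state, without advancing time (a new reading comes with each control period).
- manip.read_camera(name): name is "side" or "top" or "wrist"; returns (picture, depth): 384x512x3 uint8, red, green, blue; 384x512 float32, m along the optical axis (not along the pixel's ray), 0 where there is no reading.
- manip.get_calibration(name): a dict with "fov_y" (degrees; the focal length in pixels is half the picture's height over the tangent of half this angle, whatever the lens; pixels are square), "cx", "cy" (the principal point, pixels), "xyz" and "orientation" of the camera in the world; the wrist camera has in their place "hand_eye" (4x4, takes a point from camera to tool coordinates, whose origin is the TCP and whose axes are the flange's). Camera axes: x right, y down, z forward; pixel columns grow to the right and rows downward; lengths in m; the calibration is good to about 2 mm. A picture is of the moment at which its call begins: read the wrist's pose just before it. get_calibration takes no time and is no camera call.
- manip.job_done(): hands the job in; it is judged then, once.
The state is a dict: "time": time; "q": joint angles; "qvel": joint speeds; "effort": joint torques, N m; "ee_pos": TCP position; "tcp_rot": TCP orientation; "ft_force": force on the tool from outside, world axes, zero at the start; "torque": the same for the moment, N m; "opening": opening from 0.0 (shut) to 1.0 (fully open); "grip_force": force on a finger pad.
Only numpy, scipy, OpenCV 4.12 (cv2) and the standard library are available. Lean on these libraries where they do the work, as an engineer would, in place of code of your own. Each camera call takes 0.05 s, during which the arm holds its last target. There are 200 camera calls.

## Task

Stand the four spotted beakers on the cork pads of the ware board, one centred on each pad, upright and in order of height, with the tallest next to the black end block and the shortest at the other end. Set each one down gently without dropping it or knocking any over, and leave the plain white mug where it stands.

Things in the scene. Friction and masses are not known exactly. Their poses are not given: they have to be found in the camera images.
- beaker_blue_center (a point): Centre (on the axis, half-way up) of the tallest beaker: a straight, open, handleless white china cup, 60 mm outside diameter, 80 mm tall (so its foot is 40 mm below this point), wall 4 mm, with blue spots on its side and a blue floor inside. Loose, stands upright on the table, z axis up.
- beaker_red_center (a point): Centre (on the axis, half-way up) of the second tallest beaker: a straight, open, handleless white china cup, 54 mm outside diameter, 68 mm tall (so its foot is 34 mm below this point), wall 4 mm, with red spots on its side and a red floor inside. Loose, stands upright on the table, z axis up.
- beaker_green_center (a point): Centre (on the axis, half-way up) of the second shortest beaker: a straight, open, handleless white china cup, 48 mm outside diameter, 56 mm tall (so its foot is 28 mm below this point), wall 4 mm, with green spots on its side and a green floor inside. Loose, stands upright on the table, z axis up.
- beaker_yellow_center (a point): Centre (on the axis, half-way up) of the shortest beaker: a straight, open, handleless white china cup, 42 mm outside diameter, 44 mm tall (so its foot is 22 mm below this point), wall 4 mm, with yellow spots on its side and a yellow floor inside. Loose, stands upright on the table, z axis up.
- mark_1: Place 1 of the row of four on the ware board: a fixed round cork pad, 72 mm diameter, 3 mm thick; origin at the centre of its underside, on the board's top face, so a beaker's foot rests 3 mm above it. The board is a fixed brown wooden plank, 520 by 90 by 20 mm, lying on the table. Pads are 110 mm apart; mark_1 is always at the robot's left (+y) end, mark_4 at its right; all four look alike.
- mark_2: Place 2 of the row of four on the ware board: a fixed round cork pad, 72 mm diameter, 3 mm thick; origin at the centre of its underside, on the board's top face, so a beaker's foot rests 3 mm above it. The board is a fixed brown wooden plank, 520 by 90 by 20 mm, lying on the table. Pads are 110 mm apart; mark_1 is always at the robot's left (+y) end, mark_4 at its right; all four look alike.
- mark_3: Place 3 of the row of four on the ware board: a fixed round cork pad, 72 mm diameter, 3 mm thick; origin at the centre of its underside, on the board's top face, so a beaker's foot rests 3 mm above it. The board is a fixed brown wooden plank, 520 by 90 by 20 mm, lying on the table. Pads are 110 mm apart; mark_1 is always at the robot's left (+y) end, mark_4 at its right; all four look alike.
- mark_4: Place 4 of the row of four on the ware board: a fixed round cork pad, 72 mm diameter, 3 mm thick; origin at the centre of its underside, on the board's top face, so a beaker's foot rests 3 mm above it. The board is a fixed brown wooden plank, 520 by 90 by 20 mm, lying on the table. Pads are 110 mm apart; mark_1 is always at the robot's left (+y) end, mark_4 at its right; all four look alike.
- stop_black: The black end block: a fixed black bar, 80 mm across the board, 16 mm along it, 28 mm high, on the ware board 80 mm beyond the last pad at one end (left or right, it varies; a white block of the same size is at the other end). Origin at the centre of its underside.
- plain_mug: Undecorated white mug with a handle, 80 mm diameter, 85 mm tall, loose, standing among the beakers; origin at the centre of its underside, the handle sticks out 31 mm along its +y axis. Not to be moved.

How it is judged:
At the end, for the whole second after the job is handed in: Counting from the pad next to the black block: blue, red, green, yellow beaker, each upright (within 0.1 rad), standing on its pad with its axis within 12 mm of the pad's centre (height within 6 mm), released and at rest; the plain mug upright and within 30 mm of its start (((horizontal distance between stop_black and mark_1 below 0.12 m and horizontal distance between beaker_blue_center and mark_1 below 0.012 m and horizontal distance between beaker_red_center and mark_2 below 0.012 m and horizontal distance between beaker_green_center and mark_3 below 0.012 m and horizontal distance between beaker_yellow_center and mark_4 below 0.012 m) or (horizontal distance between stop_black and mark_4 below 0.12 m and horizontal distance between beaker_blue_center and mark_4 below 0.012 m and horizontal distance between beaker_red_center and mark_3 below 0.012 m and horizontal distance between beaker_green_center and mark_2 below 0.012 m and horizontal distance between beaker_yellow_center and mark_1 below 0.012 m)) and angle between each of beaker_blue_center, beaker_red_center, beaker_green_center, beaker_yellow_center, plain_mug's own z axis and vertical below 0.1 rad and height (world z) of beaker_blue_center between 0.057 and 0.069 m and linear speed of each of beaker_blue, beaker_red, beaker_green, beaker_yellow below 0.02 m/s and contact force between each of beaker_blue, beaker_red, beaker_green, beaker_yellow and the fingers below 0.05 N and height (world z) of beaker_red_center between 0.051 and 0.063 m and height (world z) of beaker_green_center between 0.045 and 0.057 m and height (world z) of beaker_yellow_center between 0.039 and 0.051 m and distance of plain_mug from where it was at the start of the episode below 0.03 m); the robot touches nothing.
It fails at once if a beaker is dropped or falls free (over 0.7 m/s while no finger touches it, a fall of some 25 mm) ((linear speed of beaker_blue above 0.7 m/s and contact force between beaker_blue and the fingers below 0.05 N) or (linear speed of beaker_red above 0.7 m/s and contact force between beaker_red and the fingers below 0.05 N) or (linear speed of beaker_green above 0.7 m/s and contact force between beaker_green and the fingers below 0.05 N) or (linear speed of beaker_yellow above 0.7 m/s and contact force between beaker_yellow and the fingers below 0.05 N)).
It fails at once if a beaker is knocked over (tilted over 0.8 rad) (angle between any of beaker_blue_center, beaker_red_center, beaker_green_center, beaker_yellow_center's own z axis and vertical above 0.8 rad).
It fails at once if the plain mug is moved over 30 mm (distance of plain_mug from where it was at the start of the episode above 0.03 m).
It also fails if it takes over 93 s, if anything falls off the work surface, if the arm or the gripper's body presses on something with over 40 N, if the wrist force passes 120 N, or if a joint passes its speed limit or range.

## Working session

There is one attempt and no reset: what is moved stays moved. The work goes in short steps, Python scripts to look and compute and a shell command to move; the robot and the scene stay as the last step left them, time stands still between calls to the robot, and variables do not carry over. Pictures are saved under pics/ and viewed, at most 14 in all, crops included, and the job is handed in when it is done.

```bash
ls; mkdir -p pics; python3 - <<'E'
from station import manip
import cv2,numpy as np
s=manip.sense();print(s['time'],s['ee_pos'],s['tcp_rot'],s['opening'])
for n in('top','side'):
    c=manip.get_calibration(n);print(n,c)
    p,d=manip.read_camera(n);cv2.imwrite(f'pics/{n}0.png',p[:,:,::-1]);np.savez(f'pics/{n}0.npz',p=p,d=d)
print(manip.get_calibration('wrist'))
E
```

```text
pics
0.0 [ 0.27987095 -0.61379668  0.22178282] [-6.04999308e-04  9.77207791e-01  2.12284102e-01 -1.67782241e-04] 1.0015340565970445
top {'fov_y': 57.151021821409806, 'cx': 257.115615449107, 'cy': 190.83097638350245, 'xyz': array([0.33527299, 0.01367381, 0.960699  ]), 'orientation': array([ 0.08107619, -0.66985965,  0.73271267, -0.08858249])}
side {'fov_y': 44.27786029542148, 'cx': 269.01053693083855, 'cy': 188.47606248299329, 'xyz': array([0.0433063 , 0.8203733 , 0.67864873]), 'orientation': array([ 0.12638039, -0.24468168,  0.84331814, -0.46149039])}
{'fov_y': 63.969767523290145, 'cx': 256.99637168349824, 'cy': 186.50078752852596, 'hand_eye': array([[ 1.49710263e-04, -9.70150058e-01, -2.42505346e-01,
         7.08259870e-02],
       [ 9.99999984e-01,  1.20394323e-04,  1.35707114e-04,
        -4.92624018e-04],
       [-1.02459997e-04, -2.42505362e-01,  9.70150060e-01,
        -1.61664845e-01],
       [ 0.00000000e+00,  0.00000000e+00,  0.00000000e+00,
         1.00000000e+00]])}
```

View pics/top0.png

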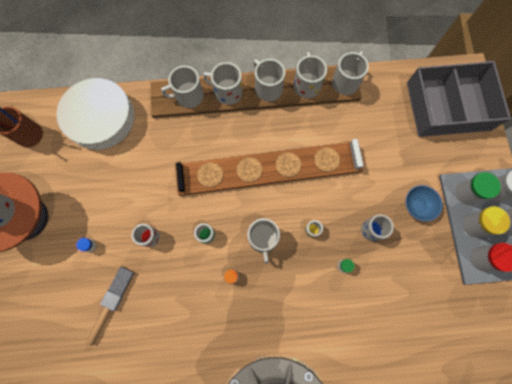

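View pics/side0.png

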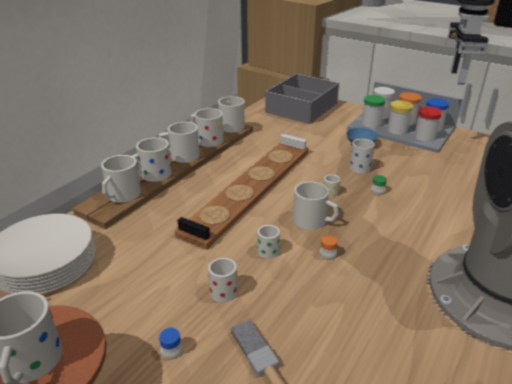

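Top view: the black block is at the left (+y) end (181,177). The pads are at (210,174), (249,168), (288,164) and (327,159). Beakers: red (144,235), green (204,233), yellow (314,229), blue (379,228), with the mug at (264,235) and its handle towards the robot. The side view agrees.

```bash
cat > h.py <<'E'
import numpy as np,cv2
from scipy.spatial.transform import Rotation as R
from station import manip
def rot(q): return R.from_quat(np.r_[q[1:],q[0]]).as_matrix()
def cam(name,s=None):
    c=manip.get_calibration(name); f=192/np.tan(np.radians(c['fov_y']/2))
    if name=='wrist':
        T=np.eye(4);T[:3,:3]=rot(s['tcp_rot']);T[:3,3]=s['ee_pos'];T=T@c['hand_eye'];M,t=T[:3,:3],T[:3,3]
    else: M,t=rot(c['orientation']),np.array(c['xyz'])
    return f,c['cx'],c['cy'],M,t
def cloud(d,K):
    f,cx,cy,M,t=K;v,u=np.mgrid[:d.shape[0],:d.shape[1]]
    return np.stack([(u-cx)/f*d,(v-cy)/f*d,d],-1)@M.T+t
def ray(uv,z,K):
    f,cx,cy,M,t=K;w=M@np.array([(uv[0]-cx)/f,(uv[1]-cy)/f,1]);return t+w*(z-t[2])/w[2]
E
cat > m.py <<'E'
from h import *
z=np.load('pics/top0.npz');p,d=z['p'],z['d'];K=cam('top');P=cloud(d,K)
for n,(u,v),h,D in [('red',(144,235),.068,.054),('green',(204,233),.056,.048),('yellow',(314,229),.044,.042),('blue',(379,228),.080,.060),('mug',(264,235),.085,.08)]:
    m=np.zeros(d.shape,bool);m[v-22:v+22,u-22:u+22]=1
    m&=(abs(P[...,2]-h)<.006)&(d>0);q=P[m][:,:2].astype(np.float32)
    q=q[np.linalg.norm(q-np.median(q,0),axis=1)<D*.8]
    (c,r)=cv2.minEnclosingCircle(q);print(n,m.sum(),np.round(c,4),round(2*r,4),'r',np.hypot(*c).round(3))
hsv=cv2.cvtColor(p,cv2.COLOR_RGB2HSV)
for u,v in [(210,174),(249,168),(288,164),(327,159),(181,177),(357,154)]: print((u,v),hsv[v,u],ray((u,v),.023 if 190<u<350 else .048,K).round(4))
print('board sample',hsv[171,229],'table z',np.median(P[280:300,160:220,2]),'board z',P[171,229],'pad',P[174,210])
E
python3 m.py
```

```text
red 121 [0.4687 0.2938] 0.0546 r 0.553
green 91 [0.4604 0.1409] 0.0482 r 0.481
yellow 80 [ 0.4484 -0.1478] 0.0419 r 0.472
blue 141 [ 0.4334 -0.3085] 0.06 r 0.532
mug 167 [ 0.4393 -0.012 ] 0.08 r 0.439
(210, 174) [ 15 127 190] [0.6241 0.119  0.023 ]
(249, 168) [ 16 125 183] [0.6318 0.0099 0.023 ]
(288, 164) [ 15 128 187] [ 0.6337 -0.0995  0.023 ]
(327, 159) [ 16 134 186] [ 0.6385 -0.21    0.023 ]
(181, 177) [120  15  33] [0.615  0.1944 0.048 ]
(357, 154) [ 38   9 223] [ 0.6374 -0.2877  0.048 ]
board sample [ 13 159 149] table z 0.00027317589939668263 board z [0.628641   0.06602185 0.021111  ] pad [0.62364139 0.11881051 0.02449284]
```

```bash
python3 - <<'E'
from h import *
z=np.load('pics/top0.npz');p=z['p'];K=cam('top');hsv=cv2.cvtColor(p,cv2.COLOR_RGB2HSV)
m=((hsv[...,2]>165)&(hsv[...,1]<150)).astype(np.uint8)
X=[]
for u,v in [(210,174),(249,168),(288,164),(327,159)]:
    w=np.zeros_like(m);cv2.circle(w,(u,v),17,1,-1)
    c=max(cv2.findContours(m&w,0,2)[0],key=cv2.contourArea)
    (e,ax,_)=cv2.fitEllipse(cv2.convexHull(c));X.append(ray(e,.023,K)[:2]);print(np.round(e,1),np.round(ax,1),X[-1].round(4))
X=np.array(X);k=np.arange(4)-1.5
sl=(k@X)/(k@k);sl*=.110/np.linalg.norm(sl)
print('fit',(X.mean(0)+k[:,None]*sl).round(4),'raw step',np.linalg.norm(np.diff(X,axis=0),axis=1).round(4))
s=manip.sense();print(np.round((np.array([.4334,-.3085,.05])-s['ee_pos'])/.03,2))
E
```

```text
[209.2 173.7] [23.8 26.8] [0.625  0.1211]
[248.8 168.6] [24.  26.7] [0.6301 0.0106]
[287.7 161.5] [25.9 29.2] [ 0.6411 -0.0995]
[326.6 158.5] [23.4 26.4] [ 0.6401 -0.209 ]
fit [[ 0.6257  0.1206]
 [ 0.6313  0.0107]
 [ 0.6369 -0.0991]
 [ 0.6425 -0.209 ]] raw step [0.1105 0.1107 0.1095]
[ 5.12 10.18 -5.73]
```

```bash
python3 -m crank '{"hand":[100,100,100,100,100],"travel":[[0.7,1.4,0],[1.4,2.8,0],[2.1,4.2,0],[2.8,5.6,0],[3.5,7.0,0]],"dr":[[0,0,0],[0,0,0],[0,0,0],[0,0,0],[0,0,0]]}'
python3 -m crank '{"hand":[100,100,100,100,100],"travel":[[0.7,1.4,0],[1.3,2.5,0],[1.62,3.18,0],[1.62,3.18,0],[1.62,3.18,0]],"dr":[[0,0,0],[0,0,0],[0,0,0],[0,0,0],[0,0,0]]}'
python3 - <<'E'
from h import *
s=manip.sense();p,d=manip.read_camera('wrist');cv2.imwrite('pics/w1.png',p[:,:,::-1])
P=cloud(d,cam('wrist',s));print(s['time'],s['ee_pos'],s['tcp_rot'])
m=(abs(P[...,2]-.08)<.006)&(np.hypot(P[...,0]-.4334,P[...,1]+.3085)<.05)
print(m.sum(),cv2.minEnclosingCircle(P[m][:,:2].astype(np.float32)))
E
```

```text
time: 0.6
ee_pos: [0.3854, -0.4022, 0.2223]
tcp_rot: [-0.0, 0.977, 0.212, -0.0]
ft_force: [0.2, 0.1, 0.7]
opening: 1.002
grip_force: 0.0
time: 1.1
ee_pos: [0.4335, -0.3088, 0.2224]
tcp_rot: [-0.0, 0.977, 0.213, -0.0]
ft_force: [1.1, -1.2, -1.2]
opening: 1.0
grip_force: 0.0
1.1 [ 0.4334614  -0.30880812  0.222368  ] [-5.94471264e-06  9.77141234e-01  2.12591128e-01 -1.44590899e-04]
741 ((0.4333401024341583, -0.3081444203853607), 0.029905986040830612)
```

View pics/w1.png

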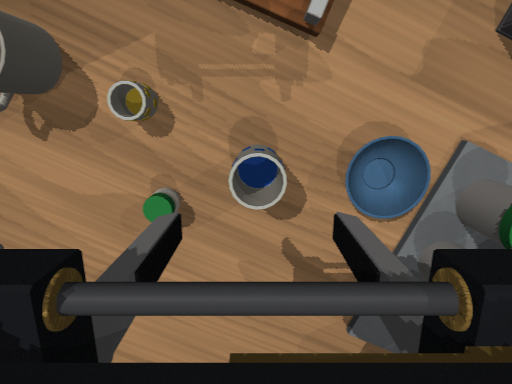

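The wrist view shows the blue beaker's rim at (258,180), between the open fingers, and it agrees with the top camera to under 1 mm. Next is the descent and grip.

```bash
python3 -m crank '{"hand":[100,100,100,100,100],"travel":[[0,0,-1.5],[0,0,-3],[0,0,-4.5],[0,0,-5.5],[0,0,-5.73]],"dr":[[0,0,0],[0,0,0],[0,0,0],[0,0,0],[0,0,0]]}'
python3 -m crank '{"hand":[60,50,50,50,50],"travel":[[0,0,0],[0,0,0],[0,0,0],[0,0,0],[0,0,0]],"dr":[[0,0,0],[0,0,0],[0,0,0],[0,0,0],[0,0,0]]}'
```

```text
time: 1.65
ee_pos: [0.4311, -0.3089, 0.0474]
tcp_rot: [-0.002, 0.977, 0.211, -0.002]
ft_force: [0.1, 1.2, 0.2]
opening: 0.999
grip_force: 0.0
time: 2.15
ee_pos: [0.4341, -0.3091, 0.0515]
tcp_rot: [0.001, 0.977, 0.212, 0.001]
ft_force: [-0.8, 0.7, 11.4]
opening: 0.629
grip_force: 29.8
```

```bash
python3 -m crank '{"hand":[50,50,50,50,50],"travel":[[0,0,0.5],[0,0,1.7],[0,0,2.9],[0.2,0.5,3.5],[0.6,1.5,3.5]],"dr":[[0,0,0],[0,0,0],[0,0,0],[0,0,0],[0,0,0]]}'
python3 -m crank '{"hand":[50,50,50,50,50],"travel":[[0.55,1.3,0],[1.1,2.6,0],[1.65,3.9,0],[2.2,5.2,0],[2.75,6.5,0]],"dr":[[0,0,0],[0,0,0],[0,0,0],[0,0,0],[0,0,0]]}'
python3 -m crank '{"hand":[50,50,50,50,50],"travel":[[0.55,1.3,0],[1.1,2.6,0],[1.65,3.9,0],[2.2,5.0,0],[2.6,5.8,0]],"dr":[[0,0,0],[0,0,0],[0,0,0],[0,0,0],[0,0,0]]}'
python3 -m crank '{"hand":[50,50,50,50,50],"travel":[[0.46,0.51,0],[0.46,0.51,0],[0.46,0.51,-1],[0.46,0.51,-1.8],[0.46,0.51,-2.2]],"dr":[[0,0,0],[0,0,0],[0,0,0],[0,0,0],[0,0,0]]}'
python3 -c "from station import manip;s=manip.sense();print(s['ee_pos'],s['opening'],s['time'])"
```

```text
time: 2.65
ee_pos: [0.4522, -0.2658, 0.1587]
tcp_rot: [0.002, 0.978, 0.21, 0.002]
ft_force: [0.7, -0.8, -1.5]
opening: 0.633
grip_force: 29.8
time: 3.15
ee_pos: [0.5345, -0.0671, 0.156]
tcp_rot: [0.0, 0.977, 0.212, 0.0]
ft_force: [0.1, 0.6, -1.4]
opening: 0.627
grip_force: 29.8
time: 3.65
ee_pos: [0.6126, 0.1081, 0.1558]
tcp_rot: [-0.0, 0.977, 0.213, 0.0]
ft_force: [-1.2, 0.3, -2.4]
opening: 0.628
grip_force: 29.8
time: 4.15
ee_pos: [0.6246, 0.1195, 0.0877]
tcp_rot: [0.0, 0.977, 0.212, -0.001]
ft_force: [-0.3, -0.2, -2.7]
opening: 0.626
grip_force: 29.8
[0.62460477 0.11952004 0.08772881] 0.626055051903424 4.15
```

```bash
python3 -m crank '{"hand":[50,50,50,50,50],"travel":[[0,0,-0.2],[0,0,-0.35],[0,0,-0.43],[0,0,-0.48],[0,0,-0.5]],"dr":[[0,0,0],[0,0,0],[0,0,0],[0,0,0],[0,0,0]]}'
python3 -m crank '{"hand":[50,50,50,50,50],"travel":[[0,0,0],[0,0,0],[0,0,-0.02],[0,0,-0.04],[0,0,-0.04]],"dr":[[0,0,0],[0,0,0],[0,0,0],[0,0,0],[0,0,0]]}'
```

```text
time: 4.65
ee_pos: [0.6262, 0.1205, 0.075]
tcp_rot: [0.0, 0.977, 0.212, 0.0]
ft_force: [-0.1, 0.1, -1.4]
opening: 0.627
grip_force: 29.8
time: 5.15
ee_pos: [0.6261, 0.1206, 0.0746]
tcp_rot: [0.0, 0.977, 0.212, 0.0]
ft_force: [-6.1, -1.0, 15.1]
opening: 0.625
grip_force: 29.7
```

```bash
python3 -m crank '{"hand":[75,85,85,85,85],"travel":[[0,0,0],[0,0,0],[0,0,0],[0,0,0],[0,0,0.5]],"dr":[[0,0,0],[0,0,0],[0,0,0],[0,0,0],[0,0,0]]}'
python3 -m crank '{"hand":[85,85,100,100,100],"travel":[[0,0,1.0],[0,0,2.2],[-0.6,0.7,3.0],[-1.6,1.8,3.0],[-2.6,2.9,3.0]],"dr":[[0,0,0],[0,0,0],[0,0,0],[0,0,0],[0,0,0]]}'
python3 -m crank '{"hand":[100,100,100,100,100],"travel":[[-1.0,1.1,0],[-2.0,2.2,0],[-2.63,2.87,0],[-2.63,2.87,-0.5],[-2.63,2.87,-1.5]],"dr":[[0,0,0],[0,0,0],[0,0,0],[0,0,0],[0,0,0]]}'
python3 - <<'E'
from h import *
s=manip.sense();print(s['time'],s['ee_pos'],np.round((np.array([.4687,.2938,.044])-s['ee_pos'])/.03,2))
p,d=manip.read_camera('top');P=cloud(d,cam('top'))
m=(abs(P[...,2]-.103)<.006)&(np.hypot(P[...,0]-.6257,P[...,1]-.1206)<.06)&(d>0)
print(m.sum(),cv2.minEnclosingCircle(P[m][:,:2].astype(np.float32)))
cv2.imwrite('pics/top1.png',p[:,:,::-1])
E
```

```text
time: 5.65
ee_pos: [0.6247, 0.1203, 0.0871]
tcp_rot: [-0.0, 0.977, 0.212, -0.002]
ft_force: [-0.3, 0.3, -0.0]
opening: 0.848
grip_force: 0.0
time: 6.15
ee_pos: [0.5476, 0.2083, 0.1804]
tcp_rot: [-0.0, 0.977, 0.212, 0.001]
ft_force: [0.6, 0.3, -0.3]
opening: 0.996
grip_force: 0.0
time: 6.65
ee_pos: [0.47, 0.2951, 0.1355]
tcp_rot: [-0.001, 0.977, 0.213, 0.002]
ft_force: [0.6, -0.3, -0.5]
opening: 1.0
grip_force: 0.0
6.65 [0.47002944 0.29506085 0.13548691] [-0.04 -0.04 -3.05]
128 ((0.6253164410591125, 0.12024062871932983), 0.030483996495604515)
```

View pics/top1.png

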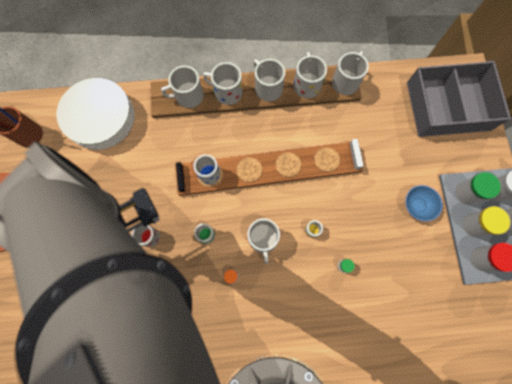

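Blue stands on its pad at (206,170) in the image, within 1 mm of the pad's centre. The gripper is over red at (144,235).

```bash
python3 -m crank '{"hand":[100,100,100,100,100],"travel":[[0,0,-1.2],[0,0,-2.2],[0,0,-2.8],[0,0,-2.96],[0,0,-2.96]],"dr":[[0,0,0],[0,0,0],[0,0,0],[0,0,0],[0,0,0]]}'
python3 -m crank '{"hand":[60,45,45,45,45],"travel":[[0,0,0],[0,0,0],[0,0,0],[0,0,0],[0,0,0]],"dr":[[0,0,0],[0,0,0],[0,0,0],[0,0,0],[0,0,0]]}'
python3 -m crank '{"hand":[45,45,45,45,45],"travel":[[0,0,0.5],[0,0,1.7],[0,0,2.9],[0,0,3.9],[0,0,4.2]],"dr":[[0,0,0],[0,0,0],[0,0,0],[0,0,0],[0,0,0]]}'
```

```text
time: 7.2
ee_pos: [0.4693, 0.2933, 0.0448]
tcp_rot: [0.0, 0.977, 0.212, -0.0]
ft_force: [0.3, 0.7, 0.3]
opening: 0.999
grip_force: 0.0
time: 7.7
ee_pos: [0.4691, 0.2937, 0.0449]
tcp_rot: [-0.0, 0.977, 0.212, 0.0]
ft_force: [0.4, 0.1, 0.7]
opening: 0.612
grip_force: 0.0
time: 8.2
ee_pos: [0.47, 0.2946, 0.1747]
tcp_rot: [-0.001, 0.977, 0.212, 0.002]
ft_force: [-0.3, -0.1, -0.6]
opening: 0.564
grip_force: 30.1
```

```bash
cat > rim.py <<'E'
from h import *
s=manip.sense();p,d=manip.read_camera('wrist');P=cloud(d,cam('wrist',s));e=s['ee_pos']
cv2.imwrite('pics/w_rim%d.png'%(s['time']*10),p[:,:,::-1])
m=(d>0)&(np.hypot(P[...,0]-e[0],P[...,1]-e[1])<.024)&(P[...,2]>e[2]-.02)&(P[...,2]<e[2]+.05)
q=P[m];print('rim above TCP',len(q),np.percentile(q[:,2]-e[2],[50,90,97,100]).round(4),e,s['opening'])
E
python3 rim.py
```

```text
rim above TCP 3135 [0.0019 0.0168 0.0179 0.0189] [0.47004735 0.29457712 0.17470316] 0.5640626986641788
```

```bash
python3 -m crank '{"hand":[45,45,45,45,45],"travel":[[0.3,-0.5,0.5],[1.0,-1.7,0.5],[1.7,-2.9,0.5],[2.4,-4.1,0.5],[3.1,-5.3,0.5]],"dr":[[0,0,0],[0,0,0],[0,0,0],[0,0,0],[0,0,0]]}'
python3 -m crank '{"hand":[45,45,45,45,45],"travel":[[0.7,-1.2,0],[1.4,-2.4,0],[2.0,-3.5,0],[2.31,-4.14,0],[2.31,-4.14,0]],"dr":[[0,0,0],[0,0,0],[0,0,0],[0,0,0],[0,0,0]]}'
python3 -m crank '{"hand":[45,45,45,45,45],"travel":[[0,0,-1.0],[0,0,-2.2],[0,0,-3.0],[0,0,-3.3],[0,0,-3.4]],"dr":[[0,0,0],[0,0,0],[0,0,0],[0,0,0],[0,0,0]]}'
python3 -m crank '{"hand":[45,45,45,45,45],"travel":[[0,0,0],[0,0,0],[0,0,-0.05],[0,0,-0.1],[0,0,-0.1]],"dr":[[0,0,0],[0,0,0],[0,0,0],[0,0,0],[0,0,0]]}'
python3 rim.py
```

```text
time: 8.75
ee_pos: [0.562, 0.133, 0.1846]
tcp_rot: [0.0, 0.977, 0.212, -0.001]
ft_force: [0.7, 0.8, -1.4]
opening: 0.56
grip_force: 30.1
time: 9.25
ee_pos: [0.6316, 0.0065, 0.184]
tcp_rot: [0.0, 0.978, 0.21, -0.001]
ft_force: [0.4, 0.4, -0.4]
opening: 0.559
grip_force: 30.1
time: 9.75
ee_pos: [0.6304, 0.011, 0.0824]
tcp_rot: [-0.0, 0.977, 0.213, -0.001]
ft_force: [0.3, -0.2, -1.2]
opening: 0.56
grip_force: 30.1
time: 10.25
ee_pos: [0.6313, 0.0104, 0.0807]
tcp_rot: [0.0, 0.977, 0.212, 0.0]
ft_force: [-0.2, 1.0, -2.2]
opening: 0.566
grip_force: 30.1
rim above TCP 3130 [0.0019 0.0169 0.0179 0.0193] [0.63131685 0.01040555 0.08071593] 0.5661537593498156
```

```bash
python3 -m crank '{"hand":[45,45,45,45,45],"travel":[[0,0,-0.05],[0,0,-0.1],[0,0,-0.15],[0,0,-0.17],[0,0,-0.17]],"dr":[[0,0,0],[0,0,0],[0,0,0],[0,0,0],[0,0,0]]}'
python3 -m crank '{"hand":[45,45,45,45,45],"travel":[[0,0,-0.02],[0,0,-0.04],[0,0,-0.06],[0,0,-0.06],[0,0,-0.06]],"dr":[[0,0,0],[0,0,0],[0,0,0],[0,0,0],[0,0,0]]}'
```

```text
time: 10.8
ee_pos: [0.6312, 0.0105, 0.0753]
tcp_rot: [-0.0, 0.977, 0.212, -0.0]
ft_force: [0.5, 1.0, -1.1]
opening: 0.558
grip_force: 30.1
time: 11.3
ee_pos: [0.6313, 0.0105, 0.0737]
tcp_rot: [-0.0, 0.977, 0.212, 0.0]
ft_force: [0.6, -0.2, -1.9]
opening: 0.561
grip_force: 30.1
```

```bash
python3 -m crank '{"hand":[45,45,45,45,45],"travel":[[0,0,-0.02],[0,0,-0.04],[0,0,-0.06],[0,0,-0.06],[0,0,-0.06]],"dr":[[0,0,0],[0,0,0],[0,0,0],[0,0,0],[0,0,0]]}'
```

```text
time: 11.8
ee_pos: [0.6315, 0.0106, 0.0727]
tcp_rot: [0.0, 0.977, 0.212, 0.0]
ft_force: [-4.1, 0.7, 11.7]
opening: 0.567
grip_force: 30.1
```

```bash
python3 -m crank '{"hand":[70,80,80,80,80],"travel":[[0,0,0],[0,0,0],[0,0,0],[0,0,0],[0,0,0.5]],"dr":[[0,0,0],[0,0,0],[0,0,0],[0,0,0],[0,0,0]]}'
python3 -m crank '{"hand":[80,80,95,95,95],"travel":[[0,0,1.0],[0,0,2.2],[-0.4,0.3,2.8],[-1.4,1.1,2.8],[-2.5,1.9,2.8]],"dr":[[0,0,0],[0,0,0],[0,0,0],[0,0,0],[0,0,0]]}'
python3 -m crank '{"hand":[95,95,95,95,95],"travel":[[-1.1,0.8,0],[-2.2,1.6,0],[-3.19,2.44,0],[-3.19,2.44,-0.5],[-3.19,2.44,-1.5]],"dr":[[0,0,0],[0,0,0],[0,0,0],[0,0,0],[0,0,0]]}'
python3 - <<'E'
from h import *
s=manip.sense();print(s['time'],s['ee_pos'])
p,d=manip.read_camera('top');P=cloud(d,cam('top'))
for n,h,c in (('red',.091,(.6313,.0107)),('green',.056,(.4604,.1409))):
    m=(abs(P[...,2]-h)<.005)&(np.hypot(P[...,0]-c[0],P[...,1]-c[1])<.04)&(d>0)
    if m.sum()>5: print(n,m.sum(),cv2.minEnclosingCircle(P[m][:,:2].astype(np.float32)))
E
```

```text
time: 12.3
ee_pos: [0.6301, 0.0104, 0.0856]
tcp_rot: [-0.0, 0.977, 0.212, -0.002]
ft_force: [0.6, -0.1, -0.1]
opening: 0.802
grip_force: 0.0
time: 12.8
ee_pos: [0.5562, 0.0679, 0.1725]
tcp_rot: [0.0, 0.977, 0.212, 0.001]
ft_force: [-0.0, 1.0, 0.2]
opening: 0.95
grip_force: 0.0
time: 13.3
ee_pos: [0.4617, 0.1421, 0.1284]
tcp_rot: [-0.0, 0.977, 0.213, 0.003]
ft_force: [1.3, -0.3, 0.2]
opening: 0.95
grip_force: 0.0
13.3 [0.461658   0.14208901 0.12839238]
red 102 ((0.6319658160209656, 0.011172854341566563), 0.027009736746549606)
```

```bash
python3 -m crank '{"hand":[95,95,95,95,90],"travel":[[0,0,-1.2],[0,0,-2.2],[0,0,-2.8],[0,0,-2.97],[0,0,-2.97]],"dr":[[0,0,0],[0,0,0],[0,0,0],[0,0,0],[0,0,0]]}'
python3 -m crank '{"hand":[60,40,40,40,40],"travel":[[0,0,0],[0,0,0],[0,0,0],[0,0,0],[0,0,0]],"dr":[[0,0,0],[0,0,0],[0,0,0],[0,0,0],[0,0,0]]}'
python3 -m crank '{"hand":[40,40,40,40,40],"travel":[[0,0,0],[0,0,0],[0,0,0],[0,0,0],[0,0,0]],"dr":[[0,0,0],[0,0,0],[0,0,0],[0,0,0],[0,0,0]]}'
python3 -m crank '{"hand":[40,40,40,40,40],"travel":[[0,0,0.5],[0,0,1.7],[0,0,2.9],[0,0,3.9],[0,0,4.2]],"dr":[[0,0,0],[0,0,0],[0,0,0],[0,0,0],[0,0,0]]}'
```

```text
time: 13.85
ee_pos: [0.4607, 0.1406, 0.0372]
tcp_rot: [0.0, 0.977, 0.212, -0.0]
ft_force: [0.9, 0.5, 1.1]
opening: 0.912
grip_force: 0.0
time: 14.35
ee_pos: [0.4607, 0.1407, 0.0371]
tcp_rot: [-0.0, 0.977, 0.212, 0.0]
ft_force: [-0.3, 1.6, 1.1]
opening: 0.513
grip_force: 1.0
time: 14.85
ee_pos: [0.4607, 0.1407, 0.037]
tcp_rot: [0.0, 0.977, 0.212, 0.0]
ft_force: [-0.8, -0.9, 7.0]
opening: 0.499
grip_force: 30.0
time: 15.35
ee_pos: [0.4617, 0.1411, 0.1655]
tcp_rot: [-0.0, 0.977, 0.212, 0.002]
ft_force: [1.0, -0.5, -1.7]
opening: 0.502
grip_force: 30.0
```

```bash
python3 -m crank '{"hand":[40,40,40,40,40],"travel":[[0.3,-0.4,0],[1.0,-1.4,0],[1.8,-2.5,0],[2.6,-3.6,0],[3.4,-4.7,0]],"dr":[[0,0,0],[0,0,0],[0,0,0],[0,0,0],[0,0,0]]}'
python3 -m crank '{"hand":[40,40,40,40,40],"travel":[[0.8,-1.1,0],[1.6,-2.2,0],[2.2,-3.0,0],[2.48,-3.3,0],[2.48,-3.3,0]],"dr":[[0,0,0],[0,0,0],[0,0,0],[0,0,0],[0,0,0]]}'
python3 -m crank '{"hand":[40,40,40,40,40],"travel":[[0,0,-1.0],[0,0,-2.0],[0,0,-2.7],[0,0,-3.0],[0,0,-3.1]],"dr":[[0,0,0],[0,0,0],[0,0,0],[0,0,0],[0,0,0]]}'
python3 -m crank '{"hand":[40,40,40,40,40],"travel":[[0,0,-0.1],[0,0,-0.2],[0,0,-0.24],[0,0,-0.26],[0,0,-0.26]],"dr":[[0,0,0],[0,0,0],[0,0,0],[0,0,0],[0,0,0]]}'
```

```text
time: 15.85
ee_pos: [0.5629, -0.0018, 0.1618]
tcp_rot: [-0.0, 0.977, 0.212, -0.001]
ft_force: [0.2, 0.6, -1.1]
opening: 0.501
grip_force: 30.0
time: 16.35
ee_pos: [0.637, -0.1006, 0.1613]
tcp_rot: [-0.0, 0.977, 0.211, -0.001]
ft_force: [-0.3, -0.0, -0.6]
opening: 0.504
grip_force: 30.0
time: 16.85
ee_pos: [0.6362, -0.0981, 0.069]
tcp_rot: [-0.0, 0.977, 0.213, -0.001]
ft_force: [0.8, 0.0, -1.3]
opening: 0.503
grip_force: 30.0
time: 17.35
ee_pos: [0.6371, -0.0994, 0.0622]
tcp_rot: [0.0, 0.977, 0.212, 0.0]
ft_force: [0.3, -0.4, -0.6]
opening: 0.505
grip_force: 30.0
```

```bash
python3 -m crank '{"hand":[40,40,40,40,40],"travel":[[0,0,-0.03],[0,0,-0.06],[0,0,-0.08],[0,0,-0.08],[0,0,-0.08]],"dr":[[0,0,0],[0,0,0],[0,0,0],[0,0,0],[0,0,0]]}'
```

```text
time: 17.85
ee_pos: [0.6371, -0.0994, 0.0601]
tcp_rot: [0.0, 0.977, 0.212, 0.0]
ft_force: [-2.4, 0.5, 6.9]
opening: 0.503
grip_force: 30.0
```

```bash
python3 -m crank '{"hand":[65,75,75,75,75],"travel":[[0,0,0],[0,0,0],[0,0,0],[0,0,0],[0,0,0.5]],"dr":[[0,0,0],[0,0,0],[0,0,0],[0,0,0],[0,0,0]]}'
python3 -m crank '{"hand":[75,75,90,90,90],"travel":[[0,0,1.0],[0,0,2.1],[-0.5,-0.13,2.7],[-1.7,-0.44,2.7],[-3.0,-0.78,2.7]],"dr":[[0,0,0],[0,0,0],[0,0,0],[0,0,0],[0,0,0]]}'
python3 -m crank '{"hand":[90,90,90,90,90],"travel":[[-1.2,-0.3,0],[-2.4,-0.6,0],[-3.28,-0.85,0],[-3.28,-0.85,-0.5],[-3.28,-0.85,-1.2]],"dr":[[0,0,0],[0,0,0],[0,0,0],[0,0,0],[0,0,0]]}'
python3 - <<'E'
from h import *
s=manip.sense();print(s['time'],s['ee_pos'])
p,d=manip.read_camera('top');P=cloud(d,cam('top'))
for n,h,c in (('green',.079,(.6369,-.0991)),('yellow',.044,(.4484,-.1478)),('mug',.085,(.4393,-.012))):
    m=(abs(P[...,2]-h)<.005)&(np.hypot(P[...,0]-c[0],P[...,1]-c[1])<.05)&(d>0)
    if m.sum()>5: print(n,m.sum(),cv2.minEnclosingCircle(P[m][:,:2].astype(np.float32)))
E
```

```text
time: 18.35
ee_pos: [0.6358, -0.0992, 0.0733]
tcp_rot: [-0.001, 0.977, 0.212, -0.002]
ft_force: [-0.8, -0.1, 0.4]
opening: 0.75
grip_force: 0.0
time: 18.85
ee_pos: [0.5468, -0.1226, 0.1571]
tcp_rot: [0.0, 0.977, 0.213, 0.001]
ft_force: [-0.3, -0.3, 0.0]
opening: 0.899
grip_force: 0.0
time: 19.35
ee_pos: [0.4491, -0.149, 0.1214]
tcp_rot: [0.001, 0.977, 0.212, 0.002]
ft_force: [0.4, 0.0, 0.5]
opening: 0.903
grip_force: 0.0
19.35 [ 0.44911416 -0.14897726  0.12137718]
green 91 ((0.6369432806968689, -0.09869419038295746), 0.024597469717264175)
mug 164 ((0.43917763233184814, -0.011953465640544891), 0.03985264152288437)
```

```bash
python3 -m crank '{"hand":[90,90,90,90,80],"travel":[[0,0.02,-1.2],[0,0.02,-2.2],[0,0.02,-2.8],[0,0.02,-2.96],[0,0.02,-2.96]],"dr":[[0,0,0],[0,0,0],[0,0,0],[0,0,0],[0,0,0]]}'
python3 -m crank '{"hand":[60,33,33,33,33],"travel":[[0,0,0],[0,0,0],[0,0,0],[0,0,0],[0,0,0]],"dr":[[0,0,0],[0,0,0],[0,0,0],[0,0,0],[0,0,0]]}'
python3 -m crank '{"hand":[33,33,33,33,33],"travel":[[0,0,0],[0,0,0],[0,0,0],[0,0,0],[0,0,0]],"dr":[[0,0,0],[0,0,0],[0,0,0],[0,0,0],[0,0,0]]}'
python3 -m crank '{"hand":[33,33,33,33,33],"travel":[[0,0,0.5],[0,0,1.7],[0,0,2.9],[0,0,3.7],[0,0,4.0]],"dr":[[0,0,0],[0,0,0],[0,0,0],[0,0,0],[0,0,0]]}'
```

```text
time: 19.9
ee_pos: [0.4488, -0.1476, 0.0312]
tcp_rot: [-0.0, 0.977, 0.212, -0.0]
ft_force: [-0.3, -0.5, 0.5]
opening: 0.847
grip_force: 0.0
time: 20.4
ee_pos: [0.4488, -0.1477, 0.0311]
tcp_rot: [0.0, 0.977, 0.212, 0.0]
ft_force: [-1.5, 0.0, 5.8]
opening: 0.451
grip_force: 30.0
time: 20.9
ee_pos: [0.4488, -0.1478, 0.0311]
tcp_rot: [0.0, 0.977, 0.212, 0.0]
ft_force: [-1.5, 0.8, 7.4]
opening: 0.446
grip_force: 30.0
time: 21.4
ee_pos: [0.4495, -0.1479, 0.1531]
tcp_rot: [0.001, 0.977, 0.212, 0.001]
ft_force: [-0.6, 0.4, -0.6]
opening: 0.45
grip_force: 30.0
```

```bash
python3 -m crank '{"hand":[33,33,33,33,33],"travel":[[0.6,-0.19,0],[1.8,-0.57,0],[3.1,-0.98,0],[4.4,-1.39,0],[5.6,-1.77,0]],"dr":[[0,0,0],[0,0,0],[0,0,0],[0,0,0],[0,0,0]]}'
python3 -m crank '{"hand":[33,33,33,33,33],"travel":[[0.87,-0.27,0],[0.87,-0.27,0],[0.87,-0.27,-0.8],[0.87,-0.27,-1.8],[0.87,-0.27,-2.5]],"dr":[[0,0,0],[0,0,0],[0,0,0],[0,0,0],[0,0,0]]}'
python3 -m crank '{"hand":[33,33,33,33,33],"travel":[[0,0,-0.3],[0,0,-0.5],[0,0,-0.6],[0,0,-0.66],[0,0,-0.68]],"dr":[[0,0,0],[0,0,0],[0,0,0],[0,0,0],[0,0,0]]}'
python3 -m crank '{"hand":[33,33,33,33,33],"travel":[[0,0,-0.02],[0,0,-0.04],[0,0,-0.06],[0,0,-0.08],[0,0,-0.08]],"dr":[[0,0,0],[0,0,0],[0,0,0],[0,0,0],[0,0,0]]}'
```

```text
time: 21.9
ee_pos: [0.6178, -0.2012, 0.1495]
tcp_rot: [-0.0, 0.977, 0.212, -0.001]
ft_force: [0.1, -0.2, -0.7]
opening: 0.447
grip_force: 30.0
time: 22.4
ee_pos: [0.641, -0.2083, 0.0732]
tcp_rot: [-0.001, 0.977, 0.212, -0.001]
ft_force: [-0.5, 0.4, -0.9]
opening: 0.451
grip_force: 30.0
time: 22.9
ee_pos: [0.643, -0.209, 0.056]
tcp_rot: [0.0, 0.977, 0.212, 0.0]
ft_force: [0.6, 0.0, -0.3]
opening: 0.445
grip_force: 30.0
time: 23.4
ee_pos: [0.643, -0.2089, 0.0541]
tcp_rot: [0.0, 0.977, 0.212, 0.0]
ft_force: [-5.3, 1.0, 12.7]
opening: 0.443
grip_force: 30.0
```

Contact, so I release yellow, retreat upward and check everything.

```bash
python3 -m crank '{"hand":[60,70,70,70,70],"travel":[[0,0,0],[0,0,0],[0,0,0],[0,0,0],[0,0,0.5]],"dr":[[0,0,0],[0,0,0],[0,0,0],[0,0,0],[0,0,0]]}'
python3 -m crank '{"hand":[70,70,70,70,70],"travel":[[0,0,1.0],[0,0,2.4],[0,0,3.6],[-0.8,-0.8,4.0],[-1.8,-1.8,4.0]],"dr":[[0,0,0],[0,0,0],[0,0,0],[0,0,0],[0,0,0]]}'
python3 -m crank '{"hand":[70,70,70,70,70],"travel":[[-1,-1,0],[-2,-2,0],[-2.5,-2.5,0],[-2.5,-2.5,0],[-2.5,-2.5,0]],"dr":[[0,0,0],[0,0,0],[0,0,0],[0,0,0],[0,0,0]]}'
python3 - <<'E'
from h import *
p,d=manip.read_camera('top');P=cloud(d,cam('top'));cv2.imwrite('pics/top9.png',p[:,:,::-1])
for n,h,c in (('blue',.103,(.6257,.1206)),('red',.091,(.6313,.0107)),('green',.079,(.6369,-.0991)),('yellow',.067,(.6425,-.209)),('mug',.085,(.4393,-.012))):
    m=(abs(P[...,2]-h)<.006)&(np.hypot(P[...,0]-c[0],P[...,1]-c[1])<.05)&(d>0)
    print(n,m.sum(),c,cv2.minEnclosingCircle(P[m][:,:2].astype(np.float32)) if m.sum() else '')
p,d=manip.read_camera('side');cv2.imwrite('pics/side9.png',p[:,:,::-1])
E
```

```text
time: 23.9
ee_pos: [0.6415, -0.2085, 0.0666]
tcp_rot: [-0.001, 0.977, 0.212, -0.001]
ft_force: [-0.5, 0.2, 0.3]
opening: 0.697
grip_force: 0.0
time: 24.4
ee_pos: [0.5904, -0.2621, 0.1917]
tcp_rot: [0.001, 0.977, 0.214, 0.002]
ft_force: [0.1, -0.2, -0.0]
opening: 0.702
grip_force: 0.0
time: 24.9
ee_pos: [0.514, -0.3379, 0.189]
tcp_rot: [0.0, 0.977, 0.212, 0.001]
ft_force: [0.2, 0.9, 0.4]
opening: 0.698
grip_force: 0.0
blue 128 (0.6257, 0.1206) ((0.6248816847801208, 0.11990023404359818), 0.030190318822860718)
red 106 (0.6313, 0.0107) ((0.6312992572784424, 0.01122892927378416), 0.02692534029483795)
green 91 (0.6369, -0.0991) ((0.6372057199478149, -0.09839337319135666), 0.024489877745509148)
yellow 76 (0.6425, -0.209) ((0.6422947645187378, -0.20854192972183228), 0.020766250789165497)
mug 167 (0.4393, -0.012) ((0.43914785981178284, -0.01170104555785656), 0.039978478103876114)
```

View pics/side9.png

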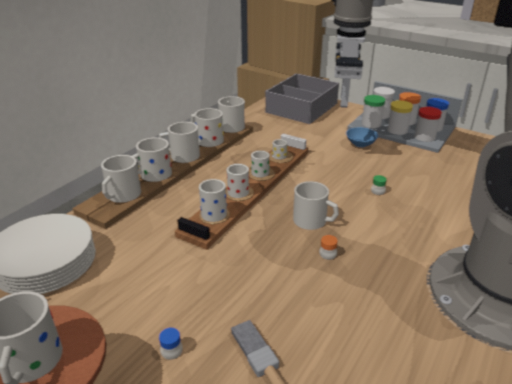

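The side view shows blue (213,200), red (238,181), green (260,163) and yellow (281,150) upright on their pads, starting from the black block. The mug is unmoved and the arm is clear.

```bash
python3 -c "from station import manip;print(manip.job_done())"
```

```text
the job is handed in; nothing more can be done
None
```

I stood all four beakers upright on their pads, blue, red, green, yellow from the black block, each about 1 mm from its pad's centre by the top camera, left the mug unmoved, and handed the job in at about 25 s; no verdict was returned.

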